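# Open the dish carrier's gate and hold it wide

### The arm

A 7-joint arm with a two-finger parallel gripper is mounted at the origin on the work surface. World frame = base frame: x ahead of the robot, y to its left, z up, the work surface at z = 0. Lengths are in m, angles in rad, forces in N, time in s.
With the tool pointing down it reaches from about 0.425 to 0.925 m from the base axis. Payload 6.8 kg.
Tool frame: the origin (TCP) lies at the very end of the fingers, on their centre line; the grasp point (between the pads) lies 19 mm behind it; z points along the fingers, y is the line along which they close (so a half turn about z gives the same grasp; the last joint's range is limited). The gripper opens to 85 mm and grips with 20 to 120 N. Pads are 22 mm wide; open, the fingers measure 114 mm over their backs; the gripper's body (76 mm by 85 mm) begins 54 mm behind the grasp point. The pads swing forward as they close: fully open they stand 13 mm farther back than shut.
Start: joints at [1.059, 0.477, 0.022, 1.555, -0.011, 1.109, -0.083], TCP at [0.265, -0.621, 0.231] pointing down, gripper open.
Joint ranges: [-2.96, 2.96], [-0.34, 2.1], [-1.41, 1.46], [0.24, 2.44], [-1.37, 4.51], [0.17, 1.92], [-2.96, 2.96]. Speed limits (rad/s): [2.39, 2.39, 3.14, 3.14, 3.14, 3.14, 3.14].

### API

Orientations are given as a unit quaternion [w, x, y, z].
In Python, from station import get_obs, read_camera, hand_in gives the robot as it stands.
- The arm moves only by the tool arm_command, never from a script. Its argument "commands" is one flat list of numbers, 7 for each row, row after row: the shift along the tool's x, y, z in m, then the turn, a rotation vector about the tool's x, y, z in degrees, then the opening, from 0 (shut) to 1 (fully open). In form: [tx, ty, tz, rx, ry, rz, fingers, tx, ty, tz, rx, ry, rz, fingers, ...]. A call has 1 to 8 rows; each row is the pose to reach, as a shift and turn from the pose commanded when the call began, along the tool's axes at that moment; what a row does not reach only later rows make up. A row lasts 1/10 s, in which the tool goes at most 50 mm and 8.59 degrees, less where a joint would pass 70% of its speed; a pose out of reach is approached as far as the arm can. A call with a gripper value outside its range is refused whole. The fingers move at their own pace and stop on an object; "force" is the grip in N (left out, the last holds). Time passes only in rows, so rows that repeat a pose let the fingers close. It gives the time, the measured TCP pose, the force, the opening and the grip force at its end, in the units of the state.
- get_obs(): the state, without advancing time (a new reading comes with each control period).
- read_camera(name): name is "side" or "top" or "wrist"; returns a dict with "img" (480x640x3 uint8, red, green, blue), "camera_matrix" (3x3 intrinsics, pixels), "pose" (4x4, takes a point from camera to world coordinates). Camera axes: x right, y down, z forward; pixel columns grow to the right and rows downward; lengths in m; the calibration is good to about 2 mm. The wrist camera is an equidistant fisheye: a pixel r from the principal point sees the ray r / f radians off the axis. A picture is of the moment at which its call begins. There is no depth.
- hand_in(): hands the job in; it is judged then, once.
The state is a dict: "t": time; "q": joint angles; "joint_vel": joint speeds; "joint_torque": joint torques, N m; "eef_pos": TCP position; "tool_rot": TCP orientation; "contact_force": force on the tool from outside, world axes, zero at the start; "torque": the same for the moment, N m; "gripper_width": opening from 0.0 (shut) to 1.0 (fully open); "grasp_force": force on a finger pad.
Only numpy, scipy, OpenCV 4.12 (cv2) and the standard library are available. Lean on these libraries where they do the work, as an engineer would, in place of code of your own. Each camera call takes 0.05 s, during which the arm holds its last target. There are 200 camera calls.

### The job

Open the dish carrier for loading: squeeze the main catch (wider tabs, near the gate's free end) so that the gate springs ajar onto its safety catch, then squeeze the safety catch (narrower tabs, near the hinge) to free it. Then take the gate at its upright grip post, swing it past its ball detent until it stands wide open, at least square to the carrier's front, and keep it there: the hinge pulls it back, so finish while still holding the gate. Leave the dishes, jars, beaker, balance and marker around it where they are.

Things in the scene. Friction and masses are not known exactly. Their poses are not given: they have to be found in the camera images.
- carrier: White ventilated carrier box for culture dishes, 160 deep (x) x 180 wide (y) x 170 mm high, fixed, dishes inside, low carrying bail (26 mm) on the roof 115 mm behind the front. Origin: centre of its underside, on the bench; +x to its back, +y to its left. Its front, shut by a steel wire gate, is its -x face, 80 mm from the origin, towards the robot. Two squeeze catches stand on the roof's front edge.
- main_catch (a point): Main catch: two upright grey tabs near the gate's free (right, -y) end, the WIDER pair. Point midway between them, 215 mm above the bench. Tabs 24 mm wide (carrier x), 6 thick, tops at 225 mm, outer faces 46 mm apart along the carrier's y, 26 when squeezed to the stops. Hook arms and barbs beside the tabs reach 191 mm above the bench: keep fingers above. 25 mm free outside each tab.
- safety_catch (a point): Safety catch: the NARROWER tabs (14 mm wide), near the hinge, 85 mm from the main catch along +y of the carrier; otherwise the same sizes and heights: point midway between the tabs, 215 mm up, outer faces 46 mm apart along the carrier's y, 26 when squeezed. It catches the gate when the main catch lets go; squeezed before that, it releases nothing.
- main_left (a joint): Inward travel of the main catch's left (+y) tab: 0 free, 0.010 m at its stop. Sprung: 2 N at first, 5.6 N at the stop. The gate is let go when both tabs of the catch are in by about 0.007 m at the same time.
- main_right (a joint): The same for the main catch's right (-y) tab.
- safety_left (a joint): The same for the safety catch's left (+y) tab.
- safety_right (a joint): The same for the safety catch's right (-y) tab.
- gate (a joint): Gate angle, rad: 0 shut, grows as the free end swings towards the robot, then to the carrier's left (clockwise from above); stop 2.05. Hinge sprung 0.5 N m/rad towards 0.7: main catch freed, the gate springs to 0.17 onto the safety catch; that freed, to 0.7. Detent: a spring ball under it at 0.9 to 1.2, about 8 N at the post. Let go beyond, it falls back onto the ball (1.05); held wide, it pulls 3 N.
- gate_hinge (a point): Point on the gate's upright hinge line at the carrier's left front corner (60 mm in front of the carrier's origin, 94 mm to its left), 210 mm above the bench. A low steel foot plate with the detent's ball (up to 23 mm high) reaches out 80 mm from the front under the gate's swing.
- gate_grip (a point): Point on the axis of the gate's grip post, 210 mm above the bench, moving with the gate: an upright round steel post, 14 mm across, at the gate's free end, top at 226 mm, free above the gate's top rail (177 mm). It runs on a 180 mm circle about the hinge line; gate shut, it lies 28 mm in front (carrier -x) and 178 mm to the right (-y) of that line.
- dish_small: Covered culture dish, 90 mm across, 17 mm high, standing right of the carrier's front. Bystander. Origin: centre of its underside.
- dish_large: Covered culture dish, 120 mm across, 21 mm high, far to the right. Bystander. Origin: centre of its underside.
- jar_low: White screw-cap jar, 72 mm across, 95 mm high, beside the carrier. Bystander. Origin: centre of its underside.
- jar_tall: White bottle with black cap, 76 mm across, 130 mm high, to the left. Bystander. Origin: centre of its underside.
- beaker: Small glass beaker, 68 mm across, 85 mm high, beside the carrier. Bystander. Origin: centre of its underside.
- balance: Pocket balance, 75 x 125 x 21 mm, lying flat far to the right. Bystander. Origin: centre of its underside.
- marker: Marker pen, 130 mm long, 14 mm thick, lying on the bench in front. Bystander. Origin: underside at mid length; x along the pen.

How it is judged:
By the outcome, as a careful person would: the job done as asked, in the order asked, and still so for the second after the job is handed in, while the arm keeps its last pose, push and grip.
It also fails if it takes over 42 s, if anything falls off the work surface, if the arm or the gripper's body presses on something with over 40 N, if the wrist force passes 120 N, or if a joint passes its speed limit or range.

## Working session

There is one attempt and no reset: what is moved stays moved. The work goes in short steps, Python scripts to look and compute and a tool call to move; the robot and the scene stay as the last step left them, time stands still between calls to the robot, and variables do not carry over. Pictures are saved under pics/ and viewed, at most 12 in all, crops included, and the job is handed in when it is done.

Besides the shell and the picture viewer there is one more tool, called after ">>>" as name(argument=value, ...) on one line, values as JSON. arm_command: Moves the arm, as the interface text tells. Its arguments: {"type":"object","properties":{"commands":{"type":"array","items":{"type":"number"}},"force":{"type":"number"}},"required":["commands"]}

```bash
mkdir -p pics; cat > h.py <<'E'
import numpy as np, cv2
from station import get_obs, read_camera, hand_in
def snap(n,f):
    c=read_camera(n); cv2.imwrite(f'pics/{f}.png',c['img'][:,:,::-1]); np.savez(f'pics/{f}.npz',K=c['camera_matrix'],P=c['pose']); return c
def ray(f,u,v,z):
    d=np.load(f'pics/{f}.npz'); K,P=d['K'],d['P']
    r=P[:3,:3]@np.linalg.solve(K,[u,v,1.]); return P[:3,3]+r*(z-P[2,3])/r[2]
def proj(f,p):
    d=np.load(f'pics/{f}.npz'); K,P=d['K'],d['P']
    c=P[:3,:3].T@(np.array(p)-P[:3,3]); q=K@c; return q[:2]/q[2]
E
python3 - <<'E'
from h import *
for n in('top','side'):
    c=snap(n,n+'1'); print(n,c['camera_matrix'].round(1).tolist(),c['pose'].round(3).tolist())
o=get_obs(); print(o['t'],o['eef_pos'],o['tool_rot'],o['contact_force'])
E
```

```text
top [[539.1, 0.0, 315.9], [0.0, 539.1, 233.5], [0.0, 0.0, 1.0]] [[-0.002, -0.979, 0.205, 0.287], [-1.0, 0.002, -0.003, -0.008], [0.003, -0.205, -0.979, 1.32], [0.0, 0.0, 0.0, 1.0]]
side [[467.6, 0.0, 323.8], [0.0, 467.6, 242.5], [0.0, 0.0, 1.0]] [[-0.961, -0.175, 0.214, 0.335], [-0.276, 0.569, -0.775, 0.762], [0.014, -0.804, -0.595, 0.754], [0.0, 0.0, 0.0, 1.0]]
0.1 [ 0.26503467 -0.62022354  0.23040368] [-7.91919293e-04  9.79683830e-01  2.00546561e-01 -2.04909956e-04] [-0.63426379  0.42667011  0.15460859]
```

View pics/top1.png

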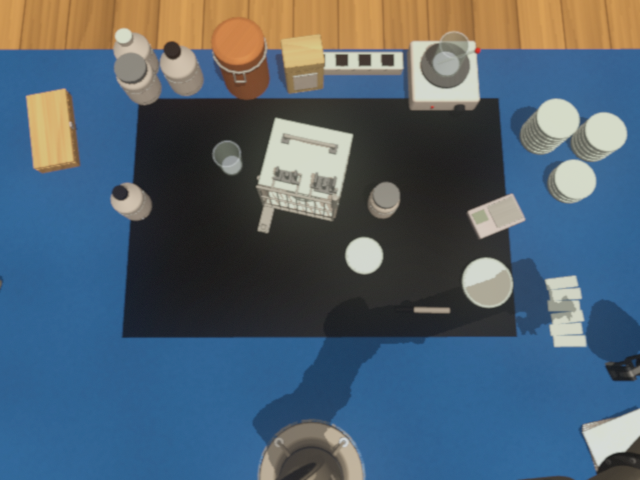

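View pics/side1.png

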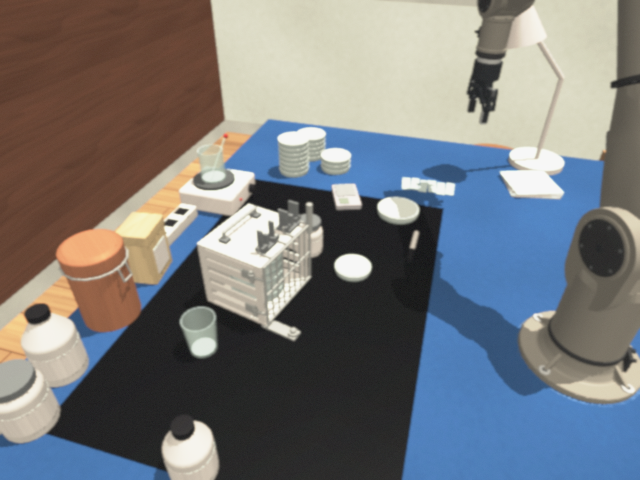

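The top view shows the carrier around (307,165), turned a little, with its catches at about (287,175) and (324,183) and the foot plate at (266,220). The side view shows its left side and front, with the catches near (265,237) and (290,215). I'll enlarge both.

```bash
python3 - <<'E'
from h import *
a=cv2.imread('pics/top1.png')[110:240,245:365]; b=cv2.imread('pics/side1.png')[190:330,195:325]
a=cv2.resize(a,None,fx=3.3,fy=3.3,interpolation=2) if 0 else cv2.resize(a,(396,429),interpolation=cv2.INTER_CUBIC)
b=cv2.resize(b,(390,420),interpolation=cv2.INTER_CUBIC)
o=np.zeros((430,796,3),np.uint8); o[:429,:396]=a; o[:420,400:790]=b
cv2.imwrite('pics/crop1.png',o)
E
```

```text
(no output)
```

View pics/crop1.png

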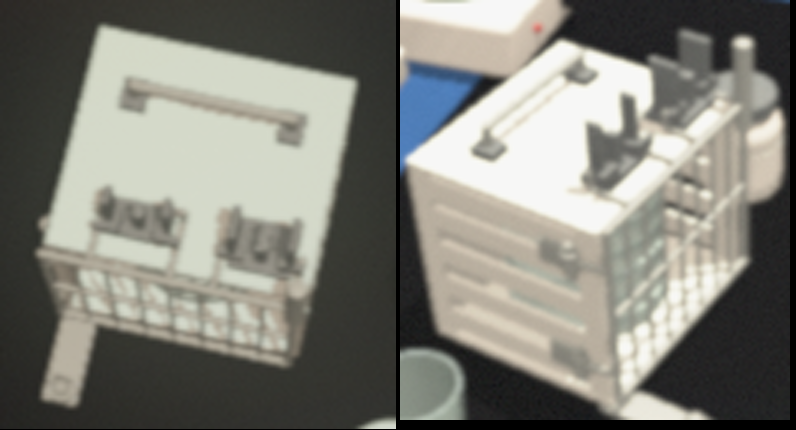

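```bash
cat > fit.py <<'E'
from h import *
from scipy.optimize import least_squares
T=lambda x,y:(245+x/3.3,110+y/3.3)
S=lambda x,y:(195+(x-400)/3,190+y/3)
obs=[('top1',T(100,25),(.08,.09,.17)),('top1',T(357,80),(.08,-.09,.17)),('side1',S(408,160),(.08,.09,.17)),('side1',S(565,42),(.08,-.09,.17)),('side1',S(605,235),(-.08,.09,.17)),
('side1',S(742,40),(-.088,-.084,.226)),('top1',T(298,288),(-.088,-.084,.226))]
def W(p,q): c,s=np.cos(p[2]),np.sin(p[2]); return [p[0]+c*q[0]-s*q[1],p[1]+s*q[0]+c*q[1],q[2]]
def res(p): return np.concatenate([proj(f,W(p,q))-uv for f,uv,q in obs])
r=least_squares(res,[.65,0,-.2],loss='soft_l1'); p=r.x
if __name__=='__main__':
    print(p,np.degrees(p[2])); print(res(p).reshape(-1,2).round(1).tolist())
    inv=lambda w:(np.array([[np.cos(p[2]),np.sin(p[2])],[-np.sin(p[2]),np.cos(p[2])]])@(w[:2]-p[:2])).round(4)
    for n,uv in dict(mL=T(228,212),mR=T(294,222),sL=T(103,190),sR=T(174,208)).items(): print(n,inv(ray('top1',*uv,.225)))
    for n,uv in dict(m1=S(653,58),m2=S(680,85),m3=S(680,33),m4=S(712,42),s1=S(588,125),s2=S(620,142),s3=S(622,95),s4=S(635,103)).items(): print(n,inv(ray('side1',*uv,.225)))
    print('dish',ray('top1',364,255,.017),'jar',ray('top1',385,190,.095),'post',W(p,(-.088,-.084,.21)),'marker',ray('top1',432,310,.01))
E
python3 fit.py
```

```text
[ 0.69794939  0.00984014 -0.21860446] -12.525112763043165
[[-0.1, 1.4], [-0.7, 0.7], [0.1, -0.2], [-1.1, -0.5], [-2.0, -1.1], [0.3, -0.2], [0.2, 0.3]]
mL [-0.0473 -0.0289]
mR [-0.0447 -0.0718]
sL [-0.0501  0.0531]
sR [-0.0521  0.0056]
m1 [-0.0451 -0.0327]
m2 [-0.0796 -0.0131]
m3 [-0.0437 -0.0704]
m4 [-0.0699 -0.0713]
s1 [-0.0526  0.0566]
s2 [-0.0813  0.0621]
s3 [-0.0522  0.0166]
s4 [-0.0651  0.0202]
dish [ 0.5065333  -0.13004692  0.017     ] jar [ 0.64892536 -0.17558562  0.095     ] post [np.float64(0.5938268276781918), np.float64(-0.05307641150434022), 0.21] marker [ 0.37296732 -0.29203046  0.01      ]
```

```bash
cat > go.py <<'E'
from h import *
from fit import p,W
from scipy.spatial.transform import Rotation as R
def tgt(pos,yaw,last=None):
    """shift & turn from the current pose to pointing-down TCP pos with tool x at world yaw (deg)"""
    o=get_obs(); q=o['tool_rot']; r=R.from_quat([q[1],q[2],q[3],q[0]])
    g=R.from_euler('z',yaw,degrees=True)*R.from_euler('x',180,degrees=True)
    print('t',round(o['t'],2),'pos',o['eef_pos'].round(4),'->',np.round(pos,4),'shift',(r.inv().apply(np.array(pos)-o['eef_pos'])*1000).round(1),'turn',np.degrees((r.inv()*g).as_rotvec()).round(2))
yaw0=np.degrees(p[2]); 
H=(-.060,.094)
def post(th,z):
    a=np.array([-.028,-.178]); c,s=np.cos(-th),np.sin(-th); return W(p,(H[0]+c*a[0]-s*a[1],H[1]+s*a[0]+c*a[1],z))
main=lambda z:W(p,(-.058,-.052,z)); safe=lambda z:W(p,(-.058,.033,z))
E
python3 -c "
from go import *
tgt(main(.31),yaw0); print(get_obs()['q'].round(2))"
```

```text
t 0.1 pos [ 0.265  -0.6202  0.2304] -> [ 0.6301 -0.0283  0.31  ] shift [ 568.2 -401.   -79. ] turn [-9.000e-02  3.000e-02  3.566e+01]
[ 1.06  0.48  0.02  1.56 -0.01  1.11 -0.08]
```

>>> arm_command(commands=[0, 0, -0.05, 0, 0, 0, 0.7, 0.06, -0.04, -0.08, 0, 0, 5, 0.7, 0.12, -0.08, -0.08, 0, 0, 10, 0.7, 0.17, -0.12, -0.08, 0, 0, 15, 0.7, 0.22, -0.155, -0.08, 0, 0, 20, 0.7, 0.26, -0.19, -0.08, 0, 0, 25, 0.7, 0.3, -0.22, -0.08, 0, 0, 30, 0.7, 0.34, -0.24, -0.08, 0, 0, 35.66, 0.7])

```text
t: 0.9
eef_pos: [0.445, -0.3234, 0.3108]
tool_rot: [-0.0, 0.994, -0.111, -0.0]
contact_force: [0.6, -0.4, -0.4]
gripper_width: 0.698
grasp_force: 0.0
```

```bash
python3 -c "
from go import *
tgt(main(.31),yaw0); o=get_obs();print(o['q'].round(2),o['gripper_width'])"
```

```text
t 0.9 pos [ 0.445  -0.3234  0.3108] -> [ 0.6301 -0.0283  0.31  ] shift [ 115.4 -328.6    0.8] turn [-0.    0.02 -0.23]
[ 0.55  0.21 -0.04  1.76  0.01  1.18 -1.29] 0.6979503314200387
```

>>> arm_command(commands=[0.017, -0.045, 0, 0, 0, 0, 0.7, 0.033, -0.09, 0, 0, 0, 0, 0.7, 0.05, -0.135, 0, 0, 0, 0, 0.7, 0.065, -0.18, 0, 0, 0, 0, 0.7, 0.08, -0.225, 0, 0, 0, 0, 0.7, 0.097, -0.27, 0, 0, 0, 0, 0.7, 0.115, -0.315, 0, 0, 0, 0, 0.7, 0.115, -0.3286, 0, 0, 0, 0, 0.7])

```text
t: 1.7
eef_pos: [0.6301, -0.0229, 0.31]
tool_rot: [-0.002, 0.994, -0.105, -0.0]
contact_force: [0.5, 0.5, 0.3]
gripper_width: 0.7
grasp_force: 0.0
```

```bash
python3 -c "
from go import *
tgt(main(.204),yaw0); o=get_obs();print(o['q'].round(2),o['joint_vel'].round(2))
c=snap('wrist','w1'); print(c['camera_matrix'],c['pose'].round(3))"
```

```text
t 1.7 pos [ 0.6301 -0.0229  0.31  ] -> [ 0.6301 -0.0283  0.204 ] shift [  1.2   5.7 106. ] turn [-0.19  0.05  0.42]
[ 0.1   0.36 -0.22  1.56  0.08  1.23 -1.91] [-0.14  0.01  0.01 -0.01  0.04  0.04 -0.19]
[[371.64829954   0.         314.25309983]
 [  0.         371.64829954 243.69802812]
 [  0.           0.           1.        ]] [[-0.209 -0.938 -0.277  0.701]
 [-0.978  0.2    0.063 -0.038]
 [-0.003  0.284 -0.959  0.452]
 [ 0.     0.     0.     1.   ]]
```

View pics/w1.png

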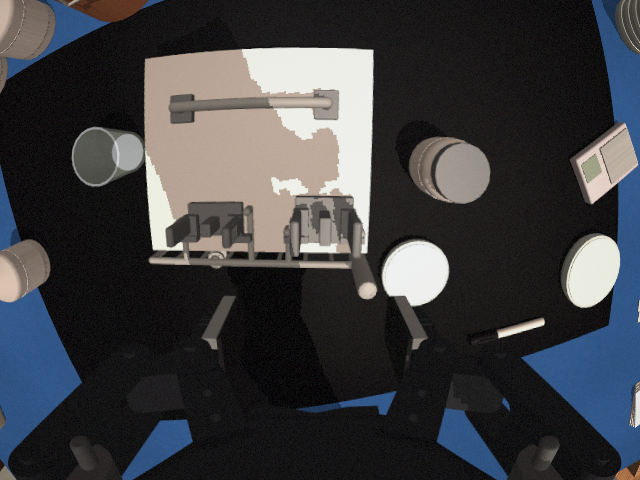

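The wrist view shows the main tabs at about x 295–360, y 200–255, the post top at (367,290), the safety tabs at about x 170–245, and the fingers at (222,310) and (408,310). I'll enlarge the catch area.

```bash
python3 - <<'E'
from h import *
a=cv2.imread('pics/w1.png')[180:320,150:400]
cv2.imwrite('pics/crop2.png',cv2.resize(a,(800,448),interpolation=cv2.INTER_CUBIC))
E
```

```text
(no output)
```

View pics/crop2.png

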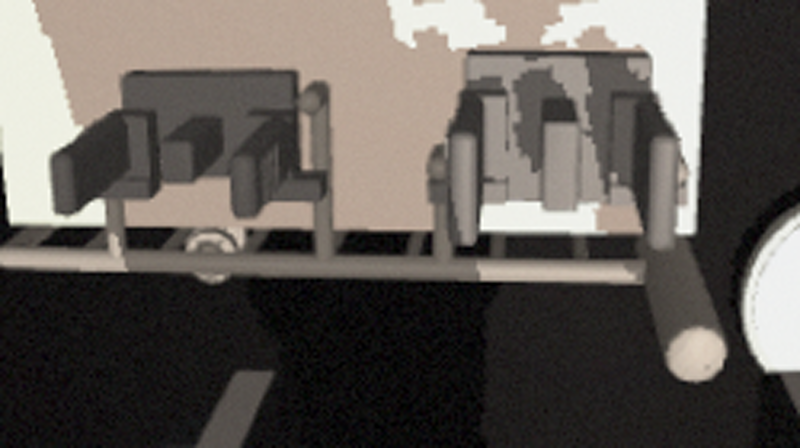

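```bash
python3 - <<'E'
from go import *
d=np.load('pics/w1.npz');K,P=d['K'],d['P']
def wr(x,y,z):
    u=(np.array([150+x/3.2,180+y/3.2])-K[:2,2])/K[0,0]; r=np.linalg.norm(u)
    v=np.array([*(u/r*np.sin(r)),np.cos(r)]); v=P[:3,:3]@v; return P[:3,3]+v*(z-P[2,3])/v[2]
inv=lambda w:(np.array([[np.cos(p[2]),np.sin(p[2])],[-np.sin(p[2]),np.cos(p[2])]])@(w[:2]-p[:2])).round(4)
for n,(x,y,z) in dict(mL=(463,188,.225),mR=(664,192,.225),sL=(65,182,.225),sR=(244,184,.225),post=(697,353,.226),bl=(-15,-415,.17),br=(712,-422,.17)).items():
    w=wr(x,y,z); print(n,w.round(4),inv(w))
E
```

```text
mL [ 0.6415 -0.0118  0.225 ] [-0.0504 -0.0334]
mR [ 0.6324 -0.0507  0.225 ] [-0.0508 -0.0733]
sL [0.6604 0.0697 0.225 ] [-0.0496  0.0502]
sR [0.6517 0.0314 0.225 ] [-0.0499  0.011 ]
post [ 0.597  -0.0515  0.226 ] [-0.0853 -0.0817]
bl [0.8058 0.0788 0.17  ] [0.0903 0.0907]
br [ 0.7604 -0.0944  0.17  ] [ 0.0836 -0.0882]
```

```bash
sed -i 's/^main=.*/main=lambda z:W(p,(-.053,-.0535,z)); safe=lambda z:W(p,(-.053,.0315,z))/' go.py; python3 -c "
from go import *
tgt(main(.204),yaw0)"
```

```text
t 1.75 pos [ 0.6293 -0.0226  0.31  ] -> [ 0.6346 -0.0309  0.204 ] shift [  7.1   7.3 105.9] turn [-0.17  0.09  0.46]
```

>>> arm_command(commands=[0, 0, 0.02, 0, 0, 0, 0.7, 0.0, 0.0, 0.03, 0, 0, 0, 0.7, 0, 0, 0.03, 0, 0, 0, 0.7, 0, 0, 0.03, 0, 0, 0, 0.7])

```text
t: 2.15
eef_pos: [0.6279, -0.0308, 0.2811]
tool_rot: [0.0, 0.994, -0.11, -0.0]
contact_force: [0.0, -0.3, 0.1]
gripper_width: 0.699
grasp_force: 0.0
```

```bash
python3 -c "
from go import *
tgt(main(.204),yaw0);print(get_obs()['joint_vel'].round(3))"
```

```text
t 2.15 pos [ 0.6279 -0.0308  0.2811] -> [ 0.6346 -0.0309  0.204 ] shift [ 6.6 -1.4 77.1] turn [ 0.03  0.02 -0.09]
[-0.003 -0.01  -0.006 -0.02  -0.001 -0.001 -0.003]
```

>>> arm_command(commands=[0.0066, -0.0014, 0.02, 0, 0, 0, 0.7, 0.0066, -0.0014, 0.04, 0, 0, 0, 0.7, 0.0066, -0.0014, 0.055, 0, 0, 0, 0.7, 0.0066, -0.0014, 0.067, 0, 0, 0, 0.7, 0.0066, -0.0014, 0.077, 0, 0, 0, 0.7, 0.0066, -0.0014, 0.077, 0, 0, 0, 0.7, 0.0066, -0.0014, 0.077, 0, 0, 0, 0.7])

```text
t: 2.85
eef_pos: [0.6353, -0.0296, 0.2043]
tool_rot: [-0.0, 0.994, -0.109, 0.0]
contact_force: [0.7, -0.2, -0.8]
gripper_width: 0.696
grasp_force: 0.0
```

```bash
python3 -c "
from go import *
tgt(main(.204),yaw0)
c=snap('wrist','w2')['img'][180:480,100:540]
cv2.imwrite('pics/crop3.png',cv2.resize(c,(748,510))[:,:,::-1])"
```

```text
t 2.85 pos [ 0.6353 -0.0296  0.2043] -> [ 0.6346 -0.0309  0.204 ] shift [-0.4  1.4  0.3] turn [-0.01 -0.03 -0.  ]
```

View pics/crop3.png

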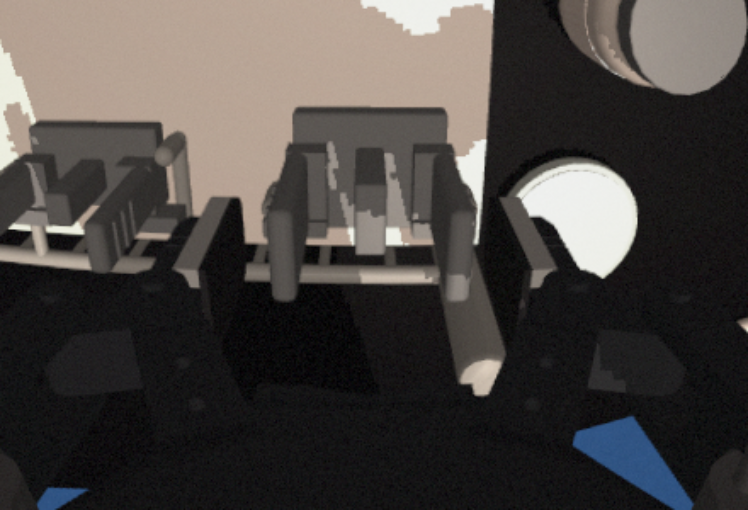

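>>> arm_command(commands=[-0.0004, 0.001, 0, 0, 0, 0, 0.5, -0.0004, 0.001, 0, 0, 0, 0, 0.4, -0.0004, 0.001, 0, 0, 0, 0, 0.25, -0.0004, 0.001, 0, 0, 0, 0, 0.25, -0.0004, 0.001, 0, 0, 0, 0, 0.25, -0.0004, 0.001, 0, 0, 0, 0, 0.25], force=30)

```text
t: 3.5
eef_pos: [0.6352, -0.0309, 0.2059]
tool_rot: [0.0, 0.994, -0.109, 0.001]
contact_force: [-2.6, -0.9, 8.6]
gripper_width: 0.265
grasp_force: 30.6
```

```bash
python3 -c "
from go import *
o=get_obs();print(o['gripper_width']*85,o['grasp_force'],o['contact_force'],o['torque'])
c=snap('wrist','w3')['img'][180:480,100:540]
cv2.imwrite('pics/crop4.png',cv2.resize(c,(748,510))[:,:,::-1])"
```

```text
22.492405781641327 30.6340554356575 [-2.60560725 -0.93690129  8.63740621] [-0.15649792  0.49225771 -0.09220147]
```

View pics/crop4.png

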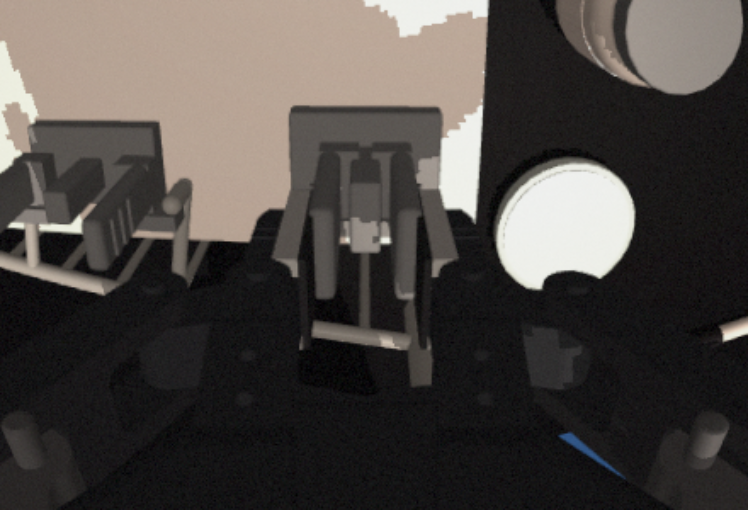

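The main catch's tabs are squeezed to their stops (around (325,230) and (405,230)). The gate rail is tilted, so the gate is ajar on the safety catch. Next I release, rise and shift 85 mm to the safety catch.

>>> arm_command(commands=[0, 0, 0, 0, 0, 0, 0.7, 0, 0, 0, 0, 0, 0, 0.7, 0, 0, 0, 0, 0, 0, 0.7, 0, 0, -0.03, 0, 0, 0, 0.7, 0, 0, -0.055, 0, 0, 0, 0.7, 0, -0.03, -0.055, 0, 0, 0, 0.7, 0, -0.06, -0.055, 0, 0, 0, 0.7, 0, -0.085, -0.055, 0, 0, 0, 0.7])

```text
t: 4.35
eef_pos: [0.6529, 0.0544, 0.2591]
tool_rot: [-0.0, 0.994, -0.109, -0.0]
contact_force: [0.3, -0.1, -0.4]
gripper_width: 0.701
grasp_force: 0.0
```

>>> arm_command(commands=[0, 0, 0, 0, 0, 0, 0.7, 0, 0, 0, 0, 0, 0, 0.7])

```text
t: 4.55
eef_pos: [0.6526, 0.053, 0.2586]
tool_rot: [0.0, 0.994, -0.108, -0.0]
contact_force: [-0.1, -0.5, 0.3]
gripper_width: 0.699
grasp_force: 0.0
```

```bash
python3 -c "
from go import *
tgt(safe(.204),yaw0); o=get_obs();print(o['gripper_width'],o['contact_force'])"
```

```text
t 4.55 pos [0.6526 0.053  0.2586] -> [0.653  0.0521 0.204 ] shift [ 0.6  0.8 54.6] turn [0.02 0.04 0.09]
0.6989115708873481 [-0.12668719 -0.54835845  0.32398306]
```

>>> arm_command(commands=[0.0005, 0.0005, 0.02, 0, 0, 0, 0.7, 0.0005, 0.0005, 0.038, 0, 0, 0, 0.7, 0.0005, 0.0005, 0.05, 0, 0, 0, 0.7, 0.0005, 0.0005, 0.0546, 0, 0, 0, 0.7, 0.0005, 0.0005, 0.0546, 0, 0, 0, 0.7, 0.0005, 0.0005, 0.0546, 0, 0, 0, 0.5, 0.0005, 0.0005, 0.0546, 0, 0, 0, 0.25, 0.0005, 0.0005, 0.0546, 0, 0, 0, 0.25], force=30)

```text
t: 5.35
eef_pos: [0.6543, 0.0519, 0.2069]
tool_rot: [-0.0, 0.994, -0.109, 0.001]
contact_force: [-1.2, -1.1, 7.0]
gripper_width: 0.265
grasp_force: 30.7
```

>>> arm_command(commands=[0, 0, 0, 0, 0, 0, 0.25, 0, 0, 0, 0, 0, 0, 0.25, 0, 0, 0, 0, 0, 0, 0.25])

```text
t: 5.65
eef_pos: [0.6543, 0.052, 0.2069]
tool_rot: [-0.0, 0.994, -0.109, 0.002]
contact_force: [-1.5, -0.7, 8.7]
gripper_width: 0.266
grasp_force: 30.8
```

```bash
python3 -c "
from go import *
o=get_obs();print(o['gripper_width']*85,o['grasp_force'],o['contact_force'],o['torque'])
snap('side','s2');snap('top','t2')
c=cv2.imread('pics/s2.png')[160:340,180:400];d=cv2.imread('pics/t2.png')[100:280,210:390]
o=np.zeros((360,800,3),np.uint8);o[:,:440]=cv2.resize(c,(440,360));o[:,440:]=cv2.resize(d,(360,360));cv2.imwrite('pics/crop5.png',o)"
```

```text
22.589062765502756 30.84697186946869 [-1.4709373  -0.66849064  8.71725703] [-0.04038765  0.50568973 -0.01721598]
```

View pics/crop5.png

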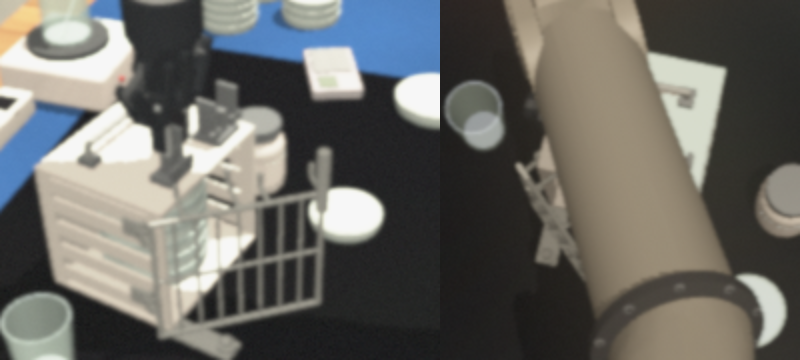

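>>> arm_command(commands=[0, 0, 0, 0, 0, 0, 0.7, 0, 0, 0, 0, 0, 0, 0.7, 0, 0, 0, 0, 0, 0, 0.7, 0, 0, -0.03, 0, 0, 0, 0.7, 0, 0, -0.06, 0, 0, 0, 0.7, 0, 0, -0.063, 0, 0, 0, 0.8, 0, 0, -0.063, 0, 0, 0, 0.8])

```text
t: 6.45
eef_pos: [0.6537, 0.052, 0.2684]
tool_rot: [-0.0, 0.994, -0.109, 0.001]
contact_force: [-0.4, 0.2, -0.1]
gripper_width: 0.803
grasp_force: 0.0
```

```bash
python3 -c "
from go import *
from scipy.optimize import least_squares
for th in (.6,.65,.7,.75,.8): print(th,proj('s2',post(th,.226)))
tgt(post(.7,.265),28.4)"
```

```text
0.6 [339.10673062 226.47838303]
0.65 [340.52984636 228.96957675]
0.7 [341.75495354 231.5305622 ]
0.75 [342.77474725 234.15723596]
0.8 [343.58206116 236.84513415]
t 6.45 pos [0.6537 0.052  0.2684] -> [0.5013 0.0288 0.265 ] shift [-143.8   55.7    3.1] turn [  0.    -0.12 -40.92]
```

>>> arm_command(commands=[-0.03, 0.012, 0, 0, 0, -8, 0.8, -0.06, 0.024, 0, 0, 0, -16, 0.8, -0.09, 0.036, 0, 0, 0, -24, 0.8, -0.12, 0.046, 0, 0, 0, -32, 0.8, -0.1438, 0.0557, 0, 0, 0, -40.9, 0.8, -0.1438, 0.0557, 0, 0, 0, -40.9, 0.8, -0.1438, 0.0557, 0, 0, 0, -40.9, 0.8])

```text
t: 7.15
eef_pos: [0.5004, 0.0284, 0.2667]
tool_rot: [0.0, 0.97, 0.244, -0.0]
contact_force: [1.4, 0.5, 0.5]
gripper_width: 0.8
grasp_force: 0.0
```

```bash
python3 -c "
from go import *
tgt(post(.72,.187),27.3)
c=snap('wrist','w4')['img'][150:480,100:540]
cv2.imwrite('pics/crop6.png',cv2.resize(c,(748,561))[:,:,::-1])"
```

```text
t 7.15 pos [0.5004 0.0284 0.2667] -> [0.4996 0.032  0.187 ] shift [ 1.1 -3.6 79.7] turn [-0.01  0.05  0.95]
```

View pics/crop6.png

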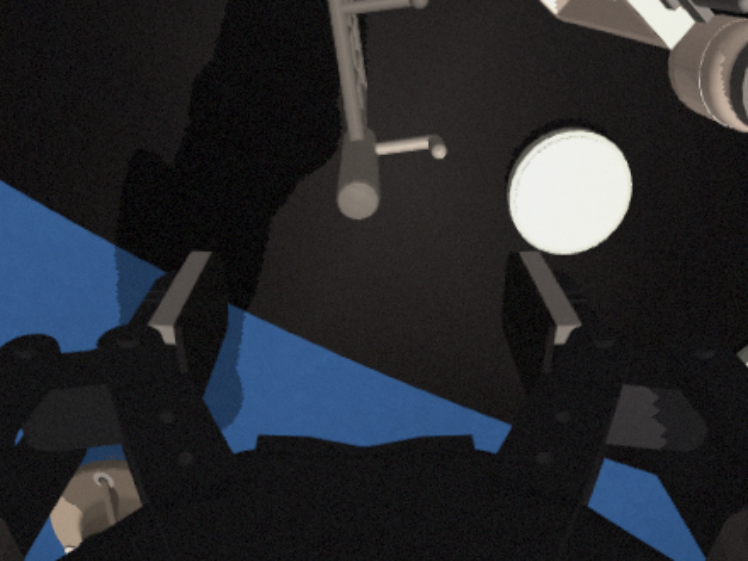

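The post top is at px (311,268), roughly between the fingers. A striker rod runs from the rail end at px (323,238) to (359,239) on the right.

```bash
python3 - <<'E'
from go import *
d=np.load('pics/w4.npz');K,P=d['K'],d['P']
o=get_obs(); q=o['tool_rot']; r=R.from_quat([q[1],q[2],q[3],q[0]])
def wr(x,y,z):
    u=(np.array([100+x/1.7,150+y/1.7])-K[:2,2])/K[0,0]; n=np.linalg.norm(u)
    v=P[:3,:3]@np.array([*(u/n*np.sin(n)),np.cos(n)]); return P[:3,3]+v*(z-P[2,3])/v[2]
def show(n,x,y,z):
    w=wr(x,y,z); print(n,z,w.round(4),'tool',(r.inv().apply(w-o['eef_pos'])*1000).round(1))
show('post',358,200,.226)
for z in(.17,.18,.19): show('rod tip',439,151,z); show('rod root',380,149,z)
h=W(p,(*H,.2)); w=wr(358,200,.226); print('radius',np.hypot(*(w-h)[:2]), [np.hypot(*(np.array(post(t,.226))-w)[:2]).round(4) for t in (.68,.7,.72,.74,.76)])
E
```

```text
post 0.226 [0.5047 0.0329 0.226 ] tool [ 5.2 -2.  40.8]
rod tip 0.17 [0.5194 0.0052 0.17  ] tool [ 5.1 29.4 96.8]
rod root 0.17 [0.5091 0.026  0.17  ] tool [ 5.9  6.1 96.8]
rod tip 0.18 [0.5213 0.0076 0.18  ] tool [ 7.9 28.1 86.8]
rod root 0.18 [0.5114 0.0276 0.18  ] tool [ 8.7  5.8 86.8]
rod tip 0.19 [0.5232 0.01   0.19  ] tool [10.7 26.9 76.8]
rod root 0.19 [0.5138 0.0291 0.19  ] tool [11.5  5.6 76.8]
radius 0.17532487283918224 [np.float64(0.0074), np.float64(0.0052), np.float64(0.0051), np.float64(0.0071), np.float64(0.01)]
```

>>> arm_command(commands=[0.003, -0.003, 0.025, 0, 0, 0.9, 0.8, 0.003, -0.003, 0.048, 0, 0, 0.9, 0.8, 0.003, -0.003, 0.063, 0, 0, 0.9, 0.8, 0.003, -0.003, 0.0717, 0, 0, 0.9, 0.7, 0.003, -0.003, 0.0717, 0, 0, 0.9, 0.5, 0.003, -0.003, 0.0717, 0, 0, 0.9, 0.1, 0.003, -0.003, 0.0717, 0, 0, 0.9, 0.0, 0.003, -0.003, 0.0717, 0, 0, 0.9, 0.0], force=60)

```text
t: 8.0
eef_pos: [0.5028, 0.0328, 0.1966]
tool_rot: [0.0, 0.971, 0.237, 0.001]
contact_force: [0.2, -0.4, 1.9]
gripper_width: 0.143
grasp_force: 58.4
```

>>> arm_command(commands=[0, 0, 0, 0, 0, 0, 0.0, 0, 0, 0, 0, 0, 0, 0.0])

```text
t: 8.2
eef_pos: [0.5028, 0.0329, 0.1966]
tool_rot: [0.0, 0.971, 0.237, 0.001]
contact_force: [-0.1, -0.1, 5.1]
gripper_width: 0.142
grasp_force: 58.5
```

```bash
python3 -c "
from go import *
tgt(post(.72,.195),27.3)
o=get_obs();print(o['gripper_width']*85,o['grasp_force'],o['contact_force'],o['torque'])
c=snap('wrist','w5')['img'][150:480,100:540]
cv2.imwrite('pics/crop7.png',cv2.resize(c,(748,561))[:,:,::-1])"
```

```text
t 8.2 pos [0.5028 0.0329 0.1966] -> [0.4996 0.032  0.195 ] shift [-3.2 -0.7  1.6] turn [ 0.05 -0.11  0.16]
12.062549110625215 58.46881449222565 [-0.08646424 -0.06060879  5.05786379] [-0.04669336  0.04565546 -0.00643574]
```

View pics/crop7.png

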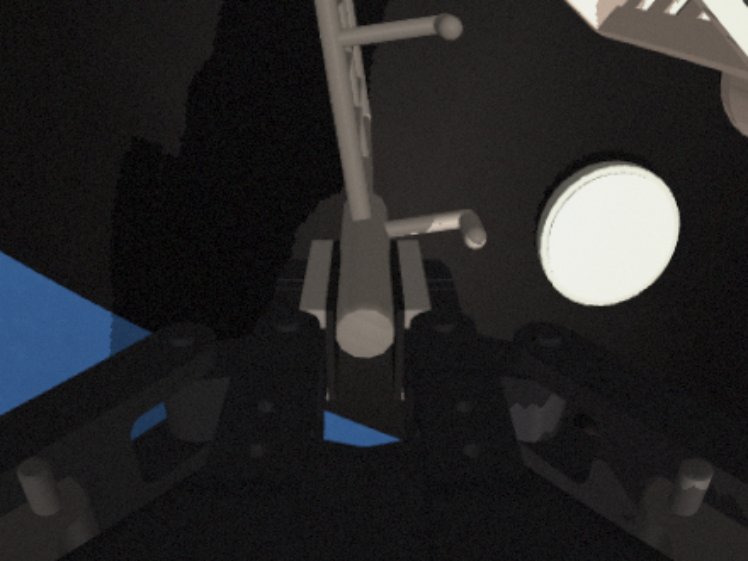

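The post is between the pads (px (314,345)) with the fingers above the striker rod. Next I work out the arc about the hinge.

```bash
python3 - <<'E'
from go import *
o=get_obs(); q=o['tool_rot']; r=R.from_quat([q[1],q[2],q[3],q[0]])
h=r.inv().apply(np.array(W(p,(*H,.2)))-o['eef_pos']); print('hinge in tool',h.round(4))
for a in range(4,33,4):
    Z=R.from_euler('z',a,degrees=True).as_matrix(); print(a,((np.eye(3)-Z)@[h[0],h[1],0]*1000).round(1)[:2])
E
```

```text
hinge in tool [ 0.177  -0.0002 -0.0031]
4 [  0.4 -12.3]
8 [  1.7 -24.6]
12 [  3.8 -36.8]
16 [  6.8 -48.8]
20 [ 10.6 -60.5]
24 [ 15.2 -72. ]
28 [ 20.6 -83.1]
32 [ 26.8 -93.8]
```

>>> arm_command(commands=[0.0004, -0.0123, 0, 0, 0, 4, 0, 0.0017, -0.0246, 0, 0, 0, 8, 0, 0.0038, -0.0368, 0, 0, 0, 12, 0, 0.0068, -0.0488, 0, 0, 0, 16, 0, 0.0106, -0.0605, 0, 0, 0, 20, 0, 0.0152, -0.072, 0, 0, 0, 24, 0, 0.0206, -0.0831, 0, 0, 0, 28, 0, 0.0268, -0.0938, 0, 0, 0, 32, 0])

```text
t: 9.05
eef_pos: [0.4832, 0.1287, 0.1966]
tool_rot: [-0.0, 0.999, -0.041, 0.001]
contact_force: [0.3, -0.4, 5.2]
gripper_width: 0.142
grasp_force: 58.7
```

```bash
python3 -c "
from go import *
o=get_obs(); q=o['tool_rot']; r=R.from_quat([q[1],q[2],q[3],q[0]])
h=r.inv().apply(np.array(W(p,(*H,.2)))-o['eef_pos']); print('hinge in tool',h.round(4),o['gripper_width'],o['contact_force'],r.inv().apply(o['contact_force']),o['torque'],o['q'].round(2))"
```

```text
hinge in tool [ 0.1771 -0.0004 -0.003 ] 0.14195656800032272 [ 0.27343496 -0.36809514  5.1667031 ] [ 0.31333055  0.3439738  -5.16609985] [-0.27631037 -0.25219643  0.15196879] [-0.09  0.25 -0.35  1.99  0.11  0.92 -2.14]
```

>>> arm_command(commands=[0.0004, -0.0123, 0, 0, 0, 4, 0, 0.0017, -0.0246, 0, 0, 0, 8, 0, 0.0038, -0.0368, 0, 0, 0, 12, 0, 0.0068, -0.0488, 0, 0, 0, 16, 0, 0.0106, -0.0605, 0, 0, 0, 20, 0, 0.0152, -0.072, 0, 0, 0, 24, 0, 0.0206, -0.0831, 0, 0, 0, 28, 0, 0.0206, -0.0831, 0, 0, 0, 28, 0])

```text
t: 9.85
eef_pos: [0.5102, 0.2112, 0.1966]
tool_rot: [-0.001, 0.96, -0.28, 0.0]
contact_force: [-3.3, -0.5, 9.4]
gripper_width: 0.147
grasp_force: 59.5
```

```bash
python3 -c "
from go import *
o=get_obs(); q=o['tool_rot']; r=R.from_quat([q[1],q[2],q[3],q[0]])
h=r.inv().apply(np.array(W(p,(*H,.2)))-o['eef_pos']); print('hinge in tool',h.round(4),o['gripper_width'],r.inv().apply(o['contact_force']),o['q'].round(2))
print([ (t,np.hypot(*(np.array(post(t,.2))-o['eef_pos'])[:2]).round(4)) for t in (1.6,1.7,1.75,1.8)])
snap('side','s3');snap('top','t3')
c=cv2.imread('pics/s3.png')[160:400,180:400];d=cv2.imread('pics/t3.png')[100:340,190:390]
o=np.zeros((480,840,3),np.uint8);o[:,:440]=cv2.resize(c,(440,480));o[:,440:]=cv2.resize(d,(400,480));cv2.imwrite('pics/crop8.png',o[:,:800])"
```

```text
hinge in tool [ 0.178   0.0011 -0.0033] 0.14659486010437572 [-2.50799762  2.15895117 -9.41524188] [-0.27  0.33 -0.28  1.87  0.11  0.95 -2.75]
[(1.6, np.float64(0.0304)), (1.7, np.float64(0.0127)), (1.75, np.float64(0.0041)), (1.8, np.float64(0.0058))]
```

View pics/crop8.png

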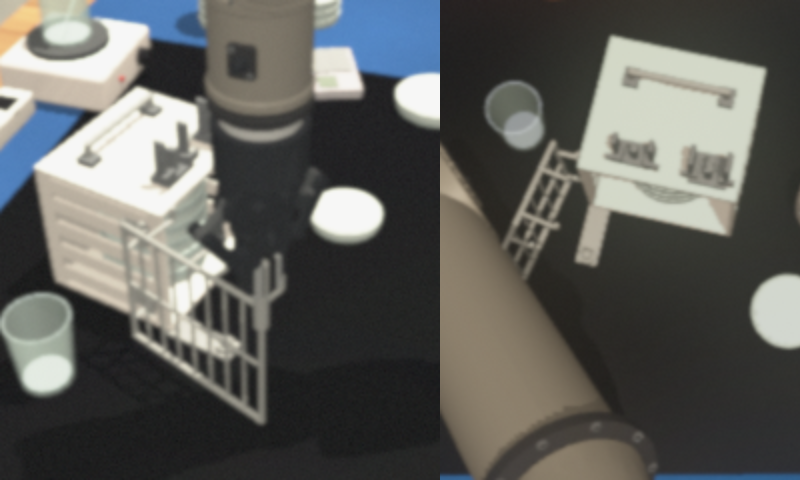

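The gate stands past square at about 1.76 rad, with the post gripped, and the dishes and beaker have not moved. Handing in.

>>> arm_command(commands=[0, 0, 0, 0, 0, 0, 0, 0, 0, 0, 0, 0, 0, 0, 0, 0, 0, 0, 0, 0, 0])

```text
t: 10.25
eef_pos: [0.5095, 0.2099, 0.1966]
tool_rot: [-0.0, 0.96, -0.279, 0.0]
contact_force: [-3.0, 0.3, 8.2]
gripper_width: 0.141
grasp_force: 59.3
```

```bash
python3 -c "
from h import *
o=get_obs();print(o['eef_pos'],o['gripper_width'],o['contact_force']);print(hand_in())"
```

```text
[0.50945588 0.20992746 0.1966027 ] 0.14101385950279152 [-2.97205461  0.34083853  8.1515865 ]
the job is handed in; nothing more can be done
None
```

I squeezed the main catch, then the safety catch, swung the gate past its detent to about 1.76 rad (beyond square), and handed in at about 10 s with the post still gripped.

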